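# Gauge three blind sockets with a depth rod

### The job

Take the wooden depth rod from its stand and gauge the three sockets of the wooden block from left to right as the robot sees them: in each, slide the rod gently down past the spring catch until it truly bottoms, never forcing it, and note how much of the rod still shows. Then leave the rod standing fully home in whichever socket proved the deepest, let go of it, and disturb nothing else.

Things in the scene. Friction and masses are not known exactly. Their poses are not given: they have to be found in the camera images.
- depth_rod: Wooden rod, 144 mm, 60 g. Origin at its lower tip's centre, z up the rod. Round shaft 12 mm thick up to z = 100 mm, dark rings every 10 mm, the lowest 10 mm tapering to a 5 mm flat nose; then a round handle 24 mm thick, z = 100 to 144 mm, gripped from above. Starts upright in the sleeve stand, handle resting on the sleeve's top (116 mm above the worktop), tip at 16 mm; lift 100 mm to clear.
- sleeve_stand: Fixed dark wooden sleeve on a round foot (foot 60 mm across, sleeve 32 mm across and 116 mm tall, 15 mm bore) holding the depth rod. Origin at the centre of its underside, z up.
- socket_block: Fixed hardwood block, 60 (x) by 156 (y) by 82 (z) mm on a plinth 66 by 162 by 6 mm. Origin at the centre of its underside, z up; y runs along the row of sockets, to the robot's left within 0.3 rad. In its top three vertical blind sockets 46 mm apart, 14 mm in diameter; the contact loads on the block, the 10 N or so of the catch squeezing the rod sideways included, must never reach 40 N.
- socket0 (a point): Centre of the left socket's mouth, on the block's top face, 82 mm up; axes as the block's, z up. Free depths of the three sockets are about 32, 46 and 60 mm, in an order that differs at every start and is not visible (loose wooden spacers lie at the bottoms).
- socket1 (a point): Centre of the middle socket's mouth, likewise. In every socket a steel spring ball stands out of the +x wall 12 mm below the mouth: the rod meets it with the tip 8 to 22 mm down, needs up to 8 N to pass it, then slides with up to 6 N of drag, in and out, and stays where it is left. Only a rise well beyond that, about 12 N in all, means the bottom.
- socket2 (a point): Centre of the right socket's mouth, likewise.
- ring_cutter_2: Bystander: metal ring cutter, 47 mm across, 18 mm tall, lying in front of the work. Origin at the centre of its underside.
- rubber_kidney: Bystander: kidney-shaped flat rubber rib, 52 by 100 by 8 mm. Origin at the centre of its underside.
- wood_stamp: Bystander: turned wooden stamp, 33 mm across, 62 mm tall, upright. Origin at the centre of its underside.
- wood_rib: Bystander: flat wooden rib, 58 by 109 by 8 mm. Origin at the centre of its underside.
- blue_tool_short: Bystander: small plastic clay scraper, 14 by 100 by 8 mm. Origin at the centre of its underside.
- brooch_2: Bystander: oval clay piece, 48 by 71 by 7 mm. Origin at the centre of its underside.

How it is judged:
By the outcome, as a careful person would: the job done as asked, in the order asked, and still so for the second after the job is handed in, with the robot touching nothing.
It also fails if it takes over 67 s, if anything falls off the work surface, if the arm or the gripper's body presses on something with over 40 N, if the wrist force passes 120 N, or if a joint passes its speed limit or range.

### The arm

A 6-joint arm with a two-finger parallel gripper is mounted at the origin on a cart in front of the work surface, level with it; the furniture and walls round the work are solid. World frame = base frame: x ahead of the robot, y to its left, z up, the work surface at z = 0. Lengths are in m, angles in rad, forces in N, time in s.
With the tool pointing down it reaches from about 0.275 to 1 m from the base axis. Payload 8.4 kg.
Tool frame: the origin (TCP) lies on the centre line of the jaws, within the pads' length; the fingertips stand 17 mm ahead of it and the grasp point (between the pads) lies 2 mm behind it (bot.tcp_to_tips is the y of the fingertips in the tool frame, in m); y points along the fingers, z is the direction in which the jaws open and shut, and the axes are right-handed (so a half turn about y gives the same grasp; the last joint's range is limited). The gripper opens to 85 mm and grips with 20 to 120 N. Pads are 22 mm wide; open, the fingers measure 114 mm over their backs; the gripper's body (76 mm by 85 mm) begins 54 mm behind the grasp point. The pads swing forward as they close: fully open they stand 13 mm farther back than shut.
Start: joints at [1.292, 0.353, 1.633, -0, 1.155, -0.002], TCP at [0.171, 0.601, 0.248] pointing down, gripper open.
Joint ranges: [-2.63, 2.63], [-0.92, 2.1], [0.06, 2.66], [-1.3, 4.44], [0, 2.69], [-3.02, 3.02]. Speed limits (rad/s): [2.22, 2.22, 2.79, 3.14, 3.14, 3.14].

### API

Orientations are given as a unit quaternion [x, y, z, w].
In Python, from workcell import bot, hand, kinematics, get_obs, vision, hand_in gives the robot as it stands. The module is installed in compiled form; this text tells all that it offers. Calls block until the motion is done:
- bot.reach(position, orientation): joint-space move of the TCP to a pose.
- bot.servo_line(position, ori=None, velocity=0.15): straight line of the TCP; ori=None keeps the orientation; velocity is the mean speed in m/s.
- bot.goto_joints(angles): joint-space move.
- hand.move_gripper(opening, strength=None): finger opening in m; strength is the grip in N (None keeps the last); returns when the fingers have stopped.
- bot.dwell(seconds).
- kinematics.solve_ik(position, orientation): joint angles nearest the present ones, or None.
- get_obs(): the state.
- vision.read_camera(name): name is "scene" or "top"; returns a dict with "frame" (384x512x3 uint8, red, green, blue), "intrinsics" (3x3 intrinsics, pixels), "view" (4x4, takes a point from world to camera coordinates). Camera axes: x right, y down, z forward; pixel columns grow to the right and rows downward; lengths in m; the calibration is good to about 2 mm. A picture is of the moment at which its call begins. There is no depth.
A pose or a line that the arm cannot do raises bot.IKError and nothing moves.
- hand_in(): hands the job in, once; it reports no verdict.
The state is a dict: "time_s": time; "joint_pos": joint angles; "joint_vel": joint speeds; "joint_efforts": joint torques, N m; "position": TCP position; "orientation": TCP orientation; "wrist_force": force on the tool from outside, world axes, zero at the start; "ft_torque": the same for the moment, N m; "gripper_width": finger opening in m.
Only numpy, scipy, OpenCV 4.12 (cv2) and the standard library are available. Lean on these libraries where they do the work, as an engineer would, in place of code of your own. Each camera call takes 0.05 s, during which the arm holds its last target.

## Working session

There is one attempt and no reset: what is moved stays moved. The work goes in short steps, each a Python script; the robot and the scene stay as the last script left them, time stands still between calls to the robot, and variables do not carry over. Pictures are saved under pics/ and viewed, and the job is handed in when it is done.

```bash
ls; mkdir -p pics; python3 - <<'E'
from workcell import bot, hand, kinematics, get_obs, vision
import cv2, numpy as np
o=get_obs(); print(o)
for n in ("scene","top"):
    c=vision.read_camera(n); np.savez(n+"0.npz",**c)
    print(n,c["intrinsics"],c["view"])
    cv2.imwrite(f"pics/{n}0.png",cv2.resize(c["frame"][:,:,::-1],(800,600),interpolation=cv2.INTER_CUBIC))
print(bot.tcp_to_tips)
E
```

```text
pics
{'time_s': 0.0, 'joint_pos': array([ 1.29159116e+00,  3.53649892e-01,  1.63411772e+00, -9.04377498e-06,
        1.15519761e+00, -2.41500588e-03]), 'joint_vel': array([ 0.00061605,  0.00186015,  0.00092111, -0.00141091, -0.00097059,
       -0.00174321]), 'joint_efforts': array([ 5.69257827e-04, -6.05234742e+01, -3.42077637e+01,  4.01071031e-05,
        9.05907626e-03, -6.64154129e-06]), 'position': array([0.17068307, 0.60078243, 0.2475676 ]), 'orientation': array([ 0.7008268 , -0.09761192,  0.09748149, -0.69986503]), 'wrist_force': array([ 0.00397866,  0.92079863, -0.34953029]), 'ft_torque': array([ 0.00632827, -0.01429164, -0.03011477]), 'gripper_width': 0.08566402463675428}
scene [[352.63839985   0.         256.12166808]
 [  0.         352.63839985 194.6033233 ]
 [  0.           0.           1.        ]] [[ 0.66427264 -0.7471513   0.02251206 -0.28724701]
 [-0.45473626 -0.42783018 -0.7811378   0.32910188]
 [ 0.59325947  0.50865142 -0.62395267  0.58566684]
 [ 0.          0.          0.          1.        ]]
top [[436.90197204   0.         253.0275444 ]
 [  0.         436.90197204 194.00714613]
 [  0.           0.           1.        ]] [[-1.10572789e-02 -9.99938755e-01 -4.71938050e-04  5.39031628e-02]
 [-9.99369903e-01  1.10669053e-02 -3.37241884e-02  4.83221287e-01]
 [ 3.37273458e-02  9.87429259e-05 -9.99431066e-01  1.07337988e+00]
 [ 0.00000000e+00  0.00000000e+00  0.00000000e+00  1.00000000e+00]]
0.017
```

View pics/scene0.png

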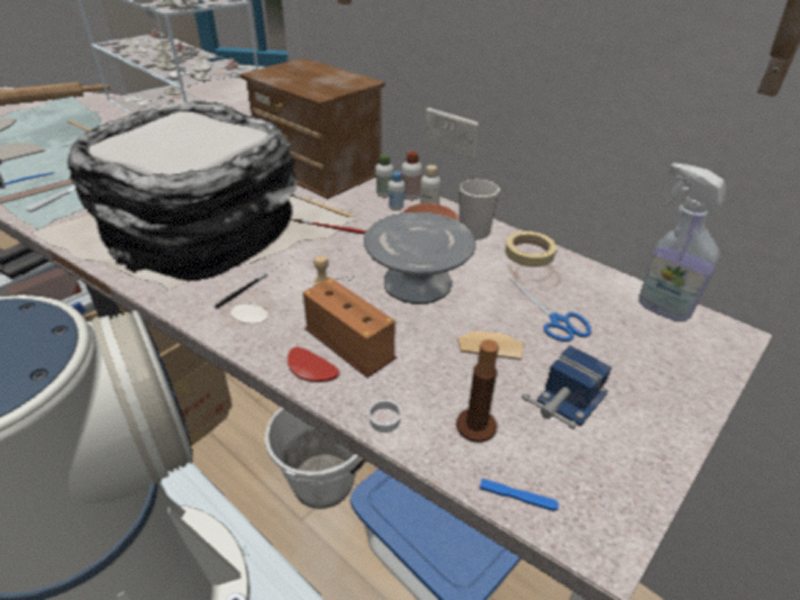

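View pics/top0.png

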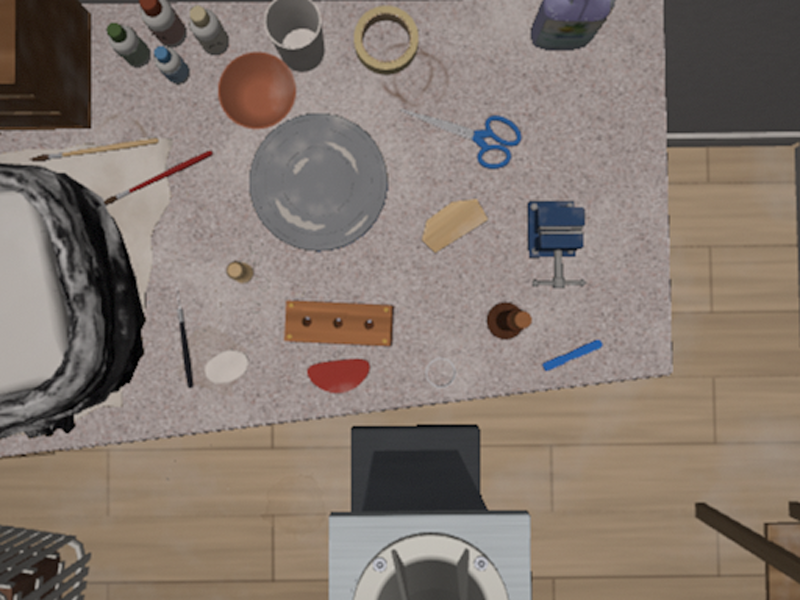

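```bash
python3 - <<'E'
import cv2, numpy as np
for n,(x0,x1,y0,y1) in {"top":(170,350,170,260),"scene":(190,330,160,290)}.items():
    f=np.load(n+"0.npz")["frame"][y0:y1,x0:x1,::-1]
    s=min(800/(x1-x0),600/(y1-y0)); s=int(s)
    cv2.imwrite(f"pics/{n}_z.png",cv2.resize(f,None,fx=s,fy=s,interpolation=cv2.INTER_NEAREST)); print(n,s)
E
```

```text
top 4
scene 4
```

View pics/top_z.png

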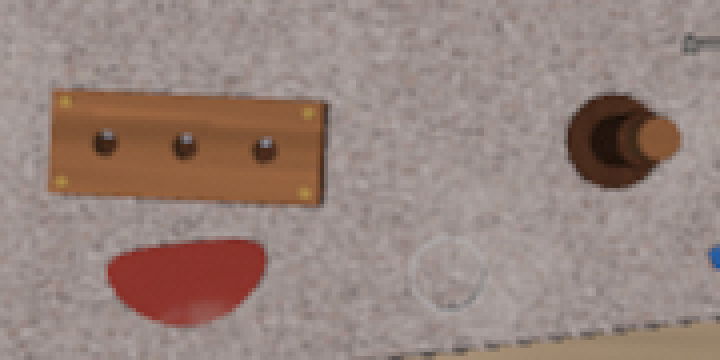

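View pics/scene_z.png

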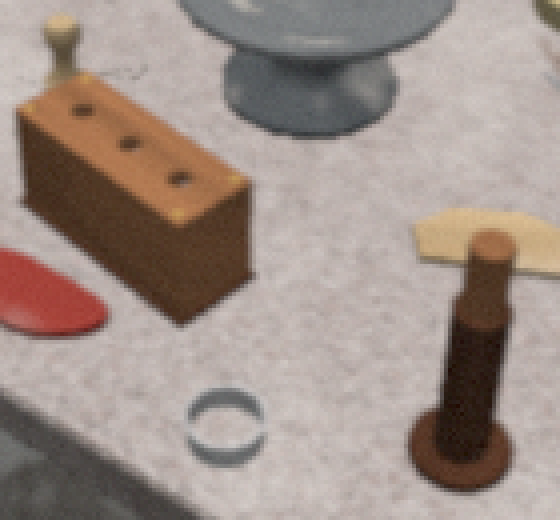

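```bash
cat > loc.py <<'E'
import cv2, numpy as np
def ray(c,px):
    K,V=c["intrinsics"],c["view"]; R,t=V[:3,:3],V[:3,3]
    d=R.T@np.linalg.solve(K,[px[0],px[1],1.]); return -R.T@t,d
def onplane(c,px,z):
    o,d=ray(c,px); return o+d*(z-o[2])/d[2]
def tri(c1,p1,c2,p2):
    o1,d1=ray(c1,p1);o2,d2=ray(c2,p2)
    s=np.linalg.lstsq(np.c_[d1,-d2],o2-o1,rcond=None)[0]
    a,b=o1+d1*s[0],o2+d2*s[1]; return (a+b)/2,np.linalg.norm(a-b)
E
python3 - <<'E'
from loc import *
T=dict(np.load("top0.npz"));S=dict(np.load("scene0.npz"))
def holes(c,box,name):
    x0,x1,y0,y1=box; f=c["frame"][y0:y1,x0:x1]; hsv=cv2.cvtColor(f,cv2.COLOR_RGB2HSV)
    m=((hsv[...,1]>100)&(hsv[...,2]>115)&(hsv[...,0]<25)).astype(np.uint8)
    n,l,st,_=cv2.connectedComponentsWithStats(m); k=1+np.argmax(st[1:,4]); m=(l==k).astype(np.uint8)
    cs=cv2.findContours(m,cv2.RETR_EXTERNAL,cv2.CHAIN_APPROX_NONE)[0]; h=cv2.convexHull(max(cs,key=cv2.contourArea))
    fill=cv2.fillPoly(np.zeros_like(m),[h],1)
    inn=cv2.erode(fill,np.ones((5,5)))&(1-m)
    # weighted by darkness
    n,l,st,ce=cv2.connectedComponentsWithStats(inn)
    out=sorted([(st[i,0],st[i,4],ce[i]+[x0,y0]) for i in range(1,n) if st[i,4]>=6],key=lambda a:a[0])
    r=cv2.minAreaRect(h); print(name,[(a,c_.round(2)) for _,a,c_ in out],"rect",np.array(r[0])+[x0,y0],r[1],r[2])
    return [c_ for _,_,c_ in out],np.array(r[0])+[x0,y0],cv2.boxPoints(r)+[x0,y0]
ht,ct,bt=holes(T,(178,256,188,226),"top")
hs,cs_,bs=holes(S,(190,256,172,222),"scene")
for p in ht: print("top z=.082",onplane(T,p,.082).round(4))
for p in hs: print("scene z=.082",onplane(S,p,.082).round(4))
print("centre",onplane(T,ct,.082).round(4)); P=np.array([onplane(T,p,.082) for p in bt]); print(P.round(4),np.linalg.norm(np.diff(P,axis=0),axis=1))
def blob(c,box,name,lo):
    x0,x1,y0,y1=box; f=c["frame"][y0:y1,x0:x1]; hsv=cv2.cvtColor(f,cv2.COLOR_RGB2HSV)
    m=((hsv[...,1]>80)&(hsv[...,2]>lo)&(hsv[...,0]<25)).astype(np.uint8)
    n,l,st,ce=cv2.connectedComponentsWithStats(m);k=1+np.argmax(st[1:,4]);print(name,st[k],ce[k]+[x0,y0]);
    print(m if name=="topH" else "") ; return ce[k]+[x0,y0]
a=blob(T,(322,344,194,216),"topH",128)
b=blob(S,(305,322,214,232),"scH",120)
print(onplane(T,a,.16).round(4),onplane(S,b,.16).round(4),tri(T,a,S,b))
# foot centre by silhouettes
f=T["frame"]; print(onplane(T,(170+612/4,170+141/4),.008))
E
```

```text
top [(np.int32(36), array([195.78, 205.33])), (np.int32(37), array([215.68, 206.16])), (np.int32(36), array([235.72, 207.25]))] rect [215.93325806 206.40158463] (67.25711822509766, 25.827878952026367) 2.726311206817627
scene [(np.int32(11), array([210.27, 187.18])), (np.int32(13), array([222.  , 195.15])), (np.int32(13), array([234.92, 204.23]))] rect [222.61537933 197.07692337] (57.13411331176758, 19.414505004882812) 33.690067291259766
top z=.082 [0.4566 0.1808 0.082 ]
top z=.082 [0.4542 0.1349 0.082 ]
top z=.082 [0.4512 0.0888 0.082 ]
scene z=.082 [0.4558 0.1792 0.082 ]
scene z=.082 [0.4536 0.1342 0.082 ]
scene z=.082 [0.4506 0.0866 0.082 ]
centre [0.4537 0.1343 0.082 ]
[[0.4285 0.2133 0.082 ]
 [0.4879 0.2101 0.082 ]
 [0.4788 0.0552 0.082 ]
 [0.4195 0.0587 0.082 ]] [0.05949376 0.1551602  0.0594739 ]
topH [ 8  6 10 10 73] [334.82191781 204.24657534]
[[0 0 0 0 0 0 0 0 0 0 0 0 0 0 0 0 0 0 0 0 0 0]
 [0 0 0 0 0 0 0 0 0 0 0 0 0 0 0 0 0 0 0 0 0 0]
 [0 0 0 0 0 0 0 0 0 0 0 0 0 0 0 0 0 0 0 0 0 0]
 [0 0 0 0 0 0 0 0 0 0 0 0 0 0 0 0 0 0 0 0 0 0]
 [0 0 0 0 0 0 0 0 0 0 0 0 0 0 0 0 0 0 0 0 0 0]
 [
[... 326 characters left out ...]

 [0 0 0 0 0 0 0 0 0 1 1 1 1 1 1 1 1 1 0 0 0 0]
 [0 0 0 0 0 0 0 0 0 1 1 1 1 1 1 1 1 0 0 0 0 0]
 [0 0 0 0 0 0 0 0 0 0 1 1 1 1 1 1 1 0 0 0 0 0]
 [0 0 0 0 0 0 0 0 0 0 0 0 0 1 0 0 0 0 0 0 0 0]
 [0 0 0 0 0 0 0 0 0 0 0 0 0 0 0 0 0 0 0 0 0 0]
 [0 0 0 0 0 0 0 0 0 0 0 0 0 0 0 0 0 0 0 0 0 0]
 [0 0 0 0 0 0 0 0 0 0 0 0 0 0 0 0 0 0 0 0 0 0]
 [0 0 0 0 0 0 0 0 0 0 0 0 0 0 0 0 0 0 0 0 0 0]
 [0 0 0 0 0 0 0 0 0 0 0 0 0 0 0 0 0 0 0 0 0 0]
 [0 0 0 0 0 0 0 0 0 0 0 0 0 0 0 0 0 0 0 0 0 0]]
scH [  0   0  17  12 177] [312.83050847 218.8079096 ]

[ 0.455  -0.1251  0.16  ] [ 0.4584 -0.1218  0.16  ] (array([ 0.45475668, -0.12411949,  0.16393577]), np.float64(0.0005842092247976133))
[ 0.45405357 -0.12420715  0.008     ]
```

```bash
python3 - <<'E'
from workcell import bot, hand, kinematics, get_obs, vision
from scipy.spatial.transform import Rotation as R
import numpy as np
o=get_obs(); r=R.from_quat(o["orientation"]); print(r.as_matrix().round(3))
# candidates: y down, z at yaw angle
for a in (-0.058,-0.058+np.pi/2,-0.058-np.pi/2,-0.058+np.pi):
    z=np.array([np.cos(a),np.sin(a),0]); y=np.array([0,0,-1.]); M=np.c_[np.cross(y,z),y,z]
    q=R.from_matrix(M).as_quat()
    for p in ([.4545,-.1247,.30],[.4566,.1805,.28],[.4512,.0886,.1]):
        s=kinematics.solve_ik(p,q); print(round(a,3),q.round(4),None if s is None else np.round(s,2))
E
```

```text
[[ 0.962 -0.     0.273]
 [-0.273 -0.001  0.962]
 [-0.    -1.    -0.001]]
-0.058 [-0.4853  0.5143 -0.5143  0.4853] [-0.27  0.06  1.89 -0.    1.2  -0.21]
-0.058 [-0.4853  0.5143 -0.5143  0.4853] [ 0.37  0.11  1.88 -0.    1.16  0.43]
-0.058 [-0.4853  0.5143 -0.5143  0.4853] [ 0.19  0.31  2.1  -0.    0.73  0.25]
1.513 [ 0.7068 -0.0205  0.0205 -0.7068] [-0.27  0.06  1.89 -0.    1.2  -1.78]
1.513 [ 0.7068 -0.0205  0.0205 -0.7068] [ 0.37  0.11  1.88 -0.    1.16 -1.14]
1.513 [ 0.7068 -0.0205  0.0205 -0.7068] [ 0.19  0.31  2.1  -0.    0.73 -1.32]
-1.629 [ 0.0205  0.7068 -0.7068 -0.0205] [-0.27  0.06  1.89 -0.    1.2   1.36]
-1.629 [ 0.0205  0.7068 -0.7068 -0.0205] [ 0.37  0.11  1.88 -0.    1.16  2.  ]
-1.629 [ 0.0205  0.7068 -0.7068 -0.0205] [ 0.19  0.31  2.1  -0.    0.73  1.82]
3.084 [ 0.5143  0.4853 -0.4853 -0.5143] [-0.27  0.06  1.89 -0.    1.2   2.93]
3.084 [ 0.5143  0.4853 -0.4853 -0.5143] [ 0.37  0.11  1.88 -0.    1.16 -2.71]
3.084 [ 0.5143  0.4853 -0.4853 -0.5143] [ 0.19  0.31  2.1  -0.    0.73 -2.89]
```

```bash
cat > h.py <<'E'
from workcell import bot, hand, kinematics, get_obs, vision
from scipy.spatial.transform import Rotation as R
import numpy as np, cv2
YAW=-0.058
Q=np.array([-0.4853,0.5143,-0.5143,0.4853]); Q/=np.linalg.norm(Q)
STAND=np.array([.4545,-.1247])
def st(tag=""):
    o=get_obs(); print(tag,"t%.2f"%o["time_s"],o["position"].round(4),"F",o["wrist_force"].round(2),"M",o["ft_torque"].round(2),"w%.4f"%o["gripper_width"],flush=True); return o
def pic(n,name,box=None,s=1):
    c=vision.read_camera(n); np.savez("pics/"+name+".npz",**c); f=c["frame"][:,:,::-1]
    if box: f=f[box[2]:box[3],box[0]:box[1]]
    cv2.imwrite(f"pics/{name}.png",cv2.resize(f,None,fx=s,fy=s,interpolation=cv2.INTER_CUBIC)); return c
E
python3 - <<'E'
from h import *
o=get_obs(); bot.servo_line(o["position"]+[0,0,.13],velocity=.3); st("up")
bot.reach([*STAND,.30],Q); st("above")
hand.move_gripper(.05,60); st("open50")
bot.servo_line([*STAND,.195],velocity=.15); st("near")
pic("scene","a1",(240,368,120,290),4); pic("top","a2",(270,398,150,250),5)
E
```

```text
up t0.68 [0.1707 0.6008 0.378 ] F [-0.   -1.26 -0.37] M [ 0.03 -0.02  0.05] w0.0853
above t3.44 [ 0.4548 -0.1242  0.3001] F [ 0.04 -0.08  0.28] M [-0.04  0.   -0.07] w0.0853
open50 t3.88 [ 0.4545 -0.1246  0.3   ] F [0.34 0.85 0.65] M [-0.01 -0.02 -0.04] w0.0496
near t4.73 [ 0.455  -0.1248  0.1956] F [-0.13 -0.35  0.49] M [ 0.02  0.05 -0.01] w0.0502
```

View pics/a1.png

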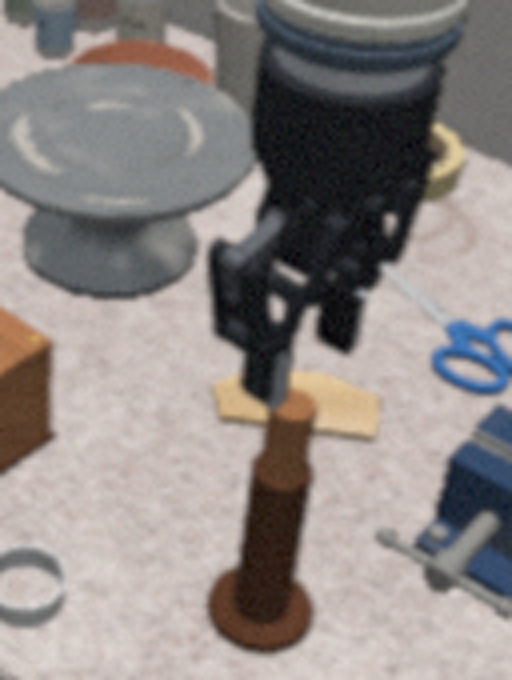

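The scene crop shows the two fingers (around crop px 265,380 and 340,330) straddling the handle top at (293,405). I'll go down and grip.

```bash
python3 - <<'E'
from h import *
bot.servo_line([*STAND,.165],velocity=.1); st("a")
bot.servo_line([*STAND,.141],velocity=.08); st("b")
hand.move_gripper(.0,60); bot.dwell(.1); st("grip")
bot.servo_line([*STAND,.160],velocity=.08); st("lift20")
E
```

```text
a t5.28 [ 0.4545 -0.1247  0.1651] F [0.56 0.25 1.27] M [0.02 0.04 0.  ] w0.0499
b t5.73 [ 0.4545 -0.1247  0.141 ] F [-0.09 -0.25  0.11] M [-0.01 -0.01  0.  ] w0.0498
grip t6.19 [ 0.4549 -0.1248  0.1416] F [-1.65  1.47  6.22] M [ 0.07  0.25 -0.  ] w0.0226
lift20 t6.58 [ 0.4546 -0.1247  0.1603] F [ 0.42 -0.08 -1.35] M [ 0.02 -0.01 -0.03] w0.0229
```

```bash
python3 - <<'E'
from h import *
bot.servo_line([*STAND,.265],velocity=.12); st("lift")
S0=[.4566,.1805]
pic("scene","b0",(190,368,120,290),4)
bot.servo_line([*S0,.265],velocity=.25); bot.dwell(.2);st("over s0")
bot.servo_line([*S0,.225],velocity=.15); bot.dwell(.2);st("tip ~100")
pic("scene","b1",(170,298,90,230),4);pic("top","b2",(160,288,150,250),6)
E
```

```text
lift t7.61 [ 0.454  -0.1245  0.2642] F [ 0.34  0.01 -0.34] M [-0.01  0.03  0.  ] w0.0225
over s0 t9.22 [0.4567 0.1797 0.265 ] F [ 0.37 -0.75 -0.74] M [-0.03 -0.02 -0.01] w0.0224
tip ~100 t9.84 [0.4572 0.1807 0.226 ] F [ 0.93  0.69 -1.65] M [ 0.02  0.01 -0.01] w0.0229
```

View pics/b1.png

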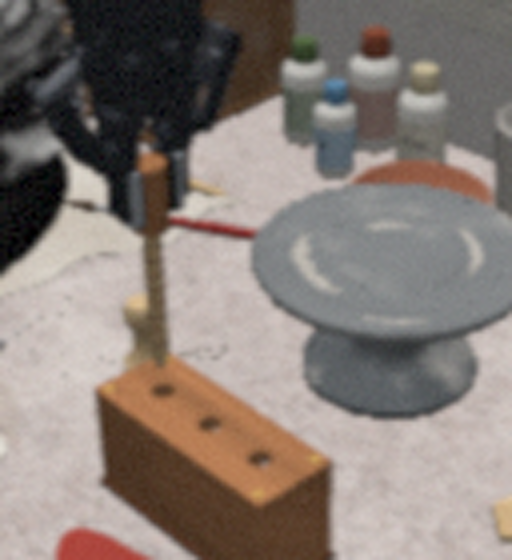

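View pics/b2.png

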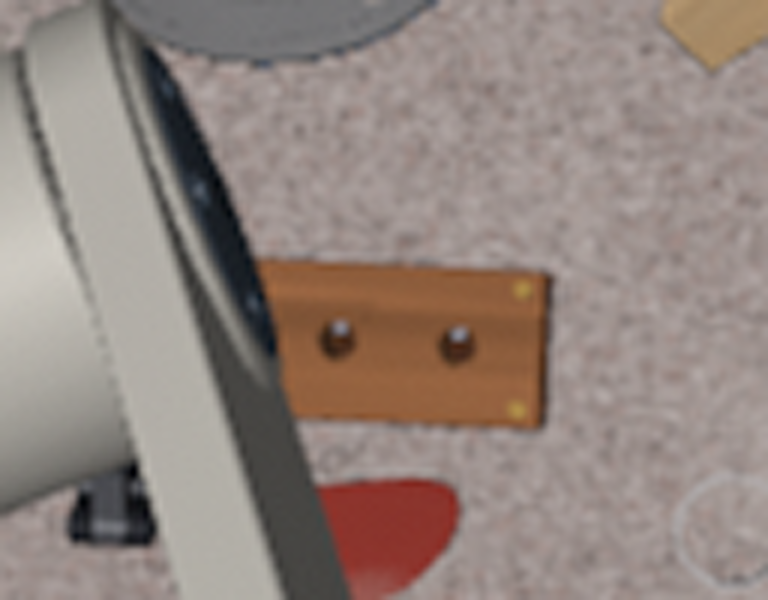

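View pics/b0.png

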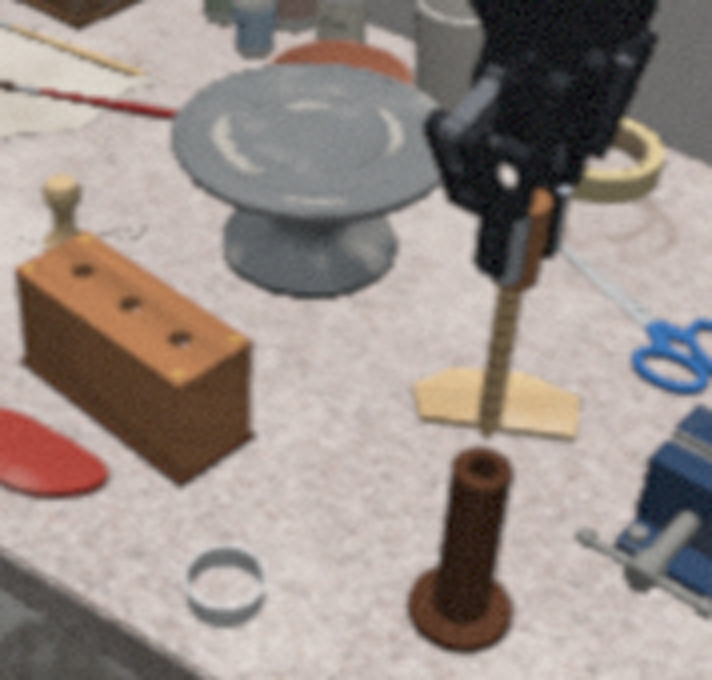

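```bash
python3 - <<'E'
from loc import *
S=dict(np.load("pics/b1.npz"))
f=S["frame"][160:186,200:222]
hsv=cv2.cvtColor(f,cv2.COLOR_RGB2HSV)
def proj(p):
    q=S["view"][:3,:3]@p+S["view"][:3,3]; q=S["intrinsics"]@q; return q[:2]/q[2]
print("pred tip",proj(np.array([.4572,.1807,.1005])),"pred s0 hole",proj(np.array([.4566,.1808,.082])), "handle base", proj(np.array([.4572,.1807,.2005])))
g=S["frame"].astype(int)
for r in range(150,186,2): print(r,[int(v) for v in g[r,202:222,0]], [int(v) for v in g[r,202:222,2]])
E
```

```text
pred tip [209.84295283 180.82715792] pred s0 hole [210.07287572 186.76903611] handle base [207.30116481 146.3425899 ]
150 [203, 207, 203, 176, 112, 102, 99, 109, 154, 189, 196, 188, 183, 194, 195, 194, 197, 197, 192, 190] [187, 188, 182, 153, 87, 65, 63, 82, 135, 171, 181, 173, 170, 181, 181, 179, 181, 182, 179, 175]
152 [198, 203, 191, 155, 109, 100, 104, 109, 146, 184, 193, 192, 193, 195, 198, 194, 191, 196, 194, 191] [181, 184, 173, 136, 83, 62, 66, 74, 126, 166, 174, 177, 177, 180, 182, 180, 176, 181, 176, 176]
154 [198, 201, 194, 163, 115, 97, 103, 107, 138, 176, 191, 197, 192, 194, 189, 184, 193, 194, 195, 193] [183, 185, 176, 145, 87, 63, 65, 73, 117, 159, 176, 180, 177, 180, 174, 169, 176, 178, 177, 175]
156 [198, 203, 193, 173, 129, 99, 102, 108, 138, 175, 196, 198, 194, 190, 193, 190, 197, 195, 197, 198] [183, 188, 179, 155, 102, 62, 65, 74, 114, 158, 181, 183, 178, 174, 176, 173, 180, 180, 180, 183]
158 [201, 201, 197, 177, 131, 104, 104, 101, 122, 165, 196, 195, 196, 192, 185, 190, 192, 196, 203, 206] [184, 186, 181, 159, 105, 69, 62, 65, 98, 148, 180, 182, 181, 177, 171,
[... 1881 characters left out ...]
9, 169, 174, 175, 179, 193, 192] [135, 102, 95, 84, 82, 80, 66, 65, 66, 79, 108, 150, 157, 150, 153, 158, 161, 166, 177, 178]
180 [170, 161, 155, 154, 155, 158, 142, 115, 114, 144, 173, 183, 184, 185, 192, 200, 199, 193, 191, 197] [116, 106, 100, 94, 87, 82, 75, 70, 72, 72, 81, 85, 99, 118, 151, 178, 181, 178, 179, 182]
182 [171, 171, 166, 163, 164, 162, 158, 157, 156, 168, 179, 182, 186, 183, 179, 183, 185, 192, 198, 194] [103, 91, 83, 76, 77, 76, 70, 77, 74, 78, 83, 83, 87, 86, 86, 101, 122, 153, 174, 179]
184 [179, 179, 175, 170, 170, 167, 163, 161, 165, 161, 168, 171, 179, 185, 190, 186, 184, 181, 179, 181] [82, 80, 78, 78, 79, 77, 73, 76, 76, 74, 80, 77, 84, 86, 87, 86, 83, 90, 99, 118]
```

```bash
cat >> h.py <<'E'
C=np.array([.4538,.1346]); YD=np.array([np.sin(-YAW),np.cos(YAW)])
SOCK=[C+.046*YD,C,C-.046*YD]; OFF=.1255; TOP=.082
def z_of(d): return TOP-d+OFF
def rd(F0):
    f=[]
    for _ in range(3): f.append(get_obs()["wrist_force"]); bot.dwell(.02)
    return np.mean(f,axis=0)-F0
def down(xy,d0,d1,step,F0,fmax=12,lat=10,vel=.03):
    d=d0; xy=np.array(xy,float)
    while d<d1-1e-6:
        d=min(d+step,d1); bot.servo_line([*xy,z_of(d)],velocity=vel)
        f=rd(F0); o=get_obs()
        print("d%.1f act%.2f"%(d*1e3,(TOP+OFF-o["position"][2])*1e3),f.round(1),"t%.2f"%o["time_s"],flush=True)
        if f[2]>fmax or np.hypot(f[0],f[1])>lat: print("STOP"); break
    return d,f
E
python3 - <<'E'
from h import *
s=SOCK[0]; print(SOCK)
bot.servo_line([*s,z_of(-.006)],velocity=.06); bot.dwell(.2)
F0=np.mean([(bot.dwell(.02),get_obs()["wrist_force"])[1] for _ in range(8)],axis=0); print("F0",F0); np.save("F0.npy",F0)
down(s,-.006,.008,.002,F0,fmax=6,lat=6)
E
```

```text
[array([0.4564665 , 0.18052265]), array([0.4538, 0.1346]), array([0.4511335 , 0.08867735])]
F0 [-0.26763039  0.19201275 -0.63673552]
d-4.0 act-3.94 [-0.1 -0.4 -0.1] t10.92
d-2.0 act-1.91 [-0.2  0.1 -0.2] t11.22
d0.0 act0.07 [ 0.9 -0.2 -0.3] t11.52
d2.0 act2.07 [ 0.1  0.2 -0.2] t11.82
d4.0 act4.07 [ 0.3 -0.2 -0.5] t12.12
d6.0 act6.06 [0.8 0.  0. ] t12.42
d8.0 act8.08 [ 0.8 -0.8  0.3] t12.72
```

```bash
python3 - <<'E'
from h import *
F0=np.load("F0.npy"); down(SOCK[0],.008,.027,.0015,F0,fmax=11,lat=7)
E
```

```text
d9.5 act9.54 [-0.2  0.4  0.2] t13.02
d11.0 act11.02 [ 0.2 -0.4 -0.2] t13.32
d12.5 act12.55 [0.2 0.1 0.1] t13.62
d14.0 act14.12 [-0.4 -0.5 -0.3] t13.92
d15.5 act15.66 [-1.1  0.2 -0.1] t14.22
d17.0 act17.24 [-2.3  0.4 -0.8] t14.52
d18.5 act18.69 [-3.1  1.  -0.1] t14.82
d20.0 act20.20 [-3.6  0.6 -0.4] t15.12
d21.5 act21.67 [-3.   0.9 -0.3] t15.42
d23.0 act23.11 [-3.2  0.7 -0.2] t15.72
d24.5 act24.71 [-3.4  0.6 -1.5] t16.02
d26.0 act26.19 [-3.   1.1 -1.9] t16.32
d27.0 act27.00 [-4.   1.1 -0.8] t16.62
```

```bash
python3 - <<'E'
from h import *
F0=np.load("F0.npy"); down(SOCK[0],.027,.036,.001,F0,fmax=9,lat=8)
pic("scene","c1",(170,298,90,230),4)
E
```

```text
d28.0 act28.05 [-3.5  0.6 -0.5] t16.92
d29.0 act29.10 [-4.2  0.7 -0.7] t17.22
d30.0 act30.08 [-3.8  0.4 -0.9] t17.52
d31.0 act31.10 [-3.8  0.6 -0.6] t17.82
d32.0 act31.88 [-3.8  0.5  1.2] t18.12
d33.0 act32.22 [-4.7  0.6  8.8] t18.42
d34.0 act32.51 [-5.4  0.1 15.6] t18.72
STOP
```

View pics/c1.png

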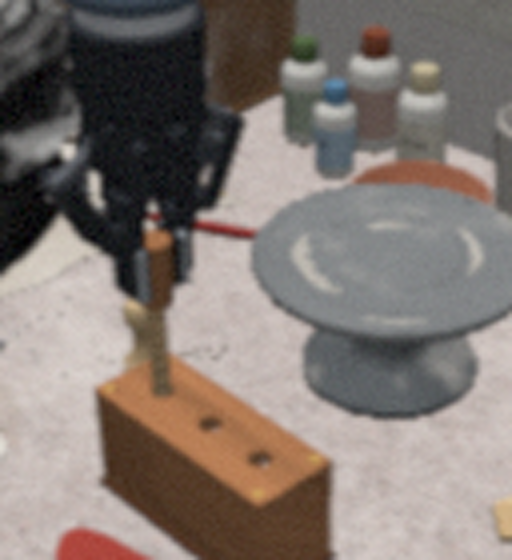

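```bash
python3 - <<'E'
from h import *
F0=np.load("F0.npy")
bot.servo_line([*SOCK[0],z_of(.0)],velocity=.05); st("out")
bot.servo_line([*SOCK[0],z_of(-.015)],velocity=.1)
s=SOCK[1]
bot.servo_line([*s,z_of(-.015)],velocity=.1)
bot.servo_line([*s,z_of(-.004)],velocity=.05); bot.dwell(.1)
f=rd(0); print("base",f,"old",F0); np.save("F1.npy",f)
d,f=down(s,-.004,.030,.002,f,fmax=10,lat=7)
E
```

```text
out t19.60 [0.4565 0.1805 0.2074] F [ 0.16 -0.65 -1.17] M [-0.02  0.01 -0.03] w0.0231
base [ 0.14616749  0.26052407 -0.46847746] old [-0.26763039  0.19201275 -0.63673552]
d-2.0 act-2.00 [-0.9 -0.2  0.3] t21.32
d0.0 act0.08 [-0.1 -0.  -0.2] t21.62
d2.0 act2.09 [-0.3 -0.1  0.1] t21.93
d4.0 act4.07 [-0.6  0.2  0.3] t22.23
d6.0 act6.05 [ 0.6 -0.4  0.1] t22.52
d8.0 act8.11 [-0.3 -0.3 -0. ] t22.82
d10.0 act10.06 [ 0.   0.  -0.8] t23.12
d12.0 act12.07 [-0.4 -0.  -0.3] t23.43
d14.0 act14.10 [-0.   0.1  0. ] t23.73
d16.0 act16.24 [-1.7  0.3 -0.2] t24.02
d18.0 act18.24 [-2.9  0.2 -0.5] t24.32
d20.0 act20.22 [-3.4  0.6  0. ] t24.62
d22.0 act22.17 [-3.5  0.9  0.3] t24.93
d24.0 act24.25 [-3.6  0.8 -1.6] t25.23
d26.0 act26.23 [-3.7  1.3 -2.4] t25.52
d28.0 act28.06 [-4.3  0.8 -1.3] t25.82
d30.0 act30.18 [-4.3  1.3 -2.2] t26.12
```

```bash
python3 - <<'E'
from h import *
F=np.load("F1.npy"); s=SOCK[1]
d,f=down(s,.030,.044,.002,F,fmax=9,lat=8)
if f[2]<9: d,f=down(s,d,.049,.001,F,fmax=10,lat=9)
pic("scene","c2",(170,298,90,230),4)
E
```

```text
d32.0 act32.19 [-3.7  1.2 -2.8] t26.43
d34.0 act34.09 [-4.1  1.3 -1.1] t26.73
d36.0 act36.15 [-4.1  1.4 -1.9] t27.02
d38.0 act38.20 [-4.3  0.6 -2.7] t27.32
d40.0 act40.07 [-4.8  0.5 -0.7] t27.62
d42.0 act42.15 [-4.6  0.2 -1.6] t27.93
d44.0 act44.20 [-4.4  0.9 -1.6] t28.23
d45.0 act45.13 [-4.4  0.8 -2.3] t28.52
d46.0 act46.06 [-4.2  1.2 -0.5] t28.82
d47.0 act46.99 [-4.2  0.9 -0.3] t29.12
d48.0 act48.07 [-4.2  0.8 -0.4] t29.43
d49.0 act49.10 [-4.   0.4 -0.6] t29.73
```

View pics/c2.png

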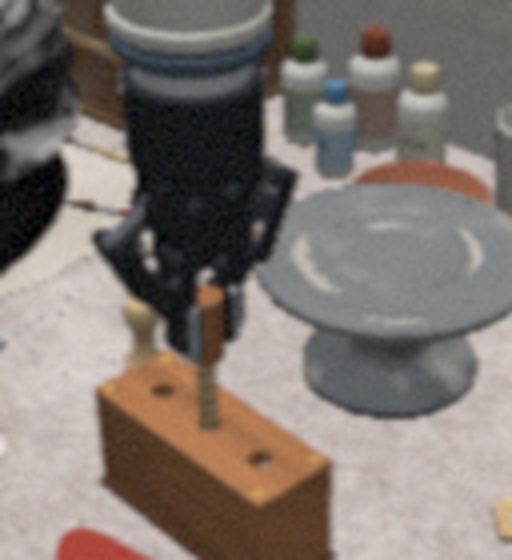

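```bash
python3 - <<'E'
from h import *
F=np.load("F1.npy"); s=SOCK[1]
d,f=down(s,.049,.057,.002,F,fmax=9,lat=9)
if f[2]<9: d,f=down(s,d,.064,.001,F,fmax=11,lat=10)
E
```

```text
d51.0 act51.20 [-4.2  0.6 -1.8] t30.07
d53.0 act53.08 [-4.2  1.3 -0.3] t30.38
d55.0 act55.14 [-4.1  1.2 -1.3] t30.68
d57.0 act57.19 [-4.2  0.7 -1.5] t30.98
d58.0 act58.12 [-4.3  0.9 -2.5] t31.27
d59.0 act58.99 [-4.7  0.6 -0.2] t31.57
d60.0 act59.92 [-3.7  0.5  0.1] t31.88
d61.0 act60.23 [-5.9  0.6  9.8] t32.17
d62.0 act60.62 [-7.1  0.9 17.8] t32.48
STOP
```

```bash
python3 - <<'E'
from h import *
bot.servo_line([*SOCK[1],z_of(.0)],velocity=.06); st("out")
bot.servo_line([*SOCK[1],z_of(-.015)],velocity=.1)
s=SOCK[2]
bot.servo_line([*s,z_of(-.015)],velocity=.1)
bot.servo_line([*s,z_of(-.004)],velocity=.05); bot.dwell(.1)
F=rd(0); print("base",F)
d,f=down(s,-.004,.008,.003,F,fmax=8,lat=7,vel=.04)
if max(abs(f))<7: d,f=down(s,d,.024,.002,F,fmax=10,lat=8)
if max(abs(f))<8: d,f=down(s,d,.030,.003,F,fmax=9,lat=9)
if max(abs(f))<9: d,f=down(s,d,.034,.001,F,fmax=9,lat=9)
if max(abs(f))<9: d,f=down(s,d,.043,.003,F,fmax=9,lat=9)
if max(abs(f))<9: d,f=down(s,d,.050,.001,F,fmax=10,lat=9.5)
E
```

```text
out t33.66 [0.4537 0.1345 0.2072] F [-0.4   0.65 -0.69] M [-0.01  0.03  0.05] w0.0223
base [-0.28125107  0.04719605 -0.17725204]
d-1.0 act-0.94 [ 0.2  0.2 -0.8] t35.38
d2.0 act2.07 [ 0.2 -0.3 -0. ] t35.68
d5.0 act5.11 [ 0.4  0.  -1. ] t35.98
d8.0 act8.11 [ 0.4 -0.2  0.2] t36.28
d10.0 act10.06 [ 0.9  0.4 -0.3] t36.58
d12.0 act12.09 [ 0.2  0.4 -0.1] t36.88
d14.0 act14.12 [ 0.1 -0.5 -0.5] t37.18
d16.0 act16.23 [-1.2  0.1 -1.1] t37.48
d18.0 act18.19 [-3.1  0.4 -0.2] t37.78
d20.0 act20.27 [-3.   0.9 -1.8] t38.08
d22.0 act22.18 [-3.5  0.9 -0.1] t38.38
d24.0 act24.21 [-3.3  1.1 -1.7] t38.68
d27.0 act27.25 [-3.5  1.2 -2.1] t38.98
d30.0 act30.15 [-3.8  0.8 -0.8] t39.28
d31.0 act31.04 [-4.   0.7 -1. ] t39.58
d32.0 act32.08 [-3.7  0.8 -1.3] t39.88
d33.0 act33.12 [-3.7  1.3 -1.2] t40.18
d34.0 act34.11 [-3.6  1.3 -1.2] t40.48
d37.0 act37.22 [-3.5  1.7 -2.8] t40.78
d40.0 act40.15 [-4.   1.  -1.3] t41.08
d43.0 act43.19 [-3.9  0.9 -2.3] t41.38
d44.0 act44.12 [-3.6  0.9 -2.6] t41.68
d45.0 act45.05 [-4.2  1.1 -1.1] t41.98
d46.0 act45.90 [-3.7  1.2  0.8] t42.28
d47.0 act46.21 [-5.7  1.1  8.9] t42.58
d48.0 act46.59 [-6.7  1.3 16.1] t42.88
STOP
```

Left, middle and right bottomed at 32, 60 and 46 mm. The rod goes back into the middle socket.

```bash
python3 - <<'E'
from h import *
bot.servo_line([*SOCK[2],z_of(.0)],velocity=.06)
bot.servo_line([*SOCK[2],z_of(-.015)],velocity=.1)
s=SOCK[1]
bot.servo_line([*s,z_of(-.015)],velocity=.1)
bot.servo_line([*s,z_of(-.004)],velocity=.06); bot.dwell(.1)
F=rd(0); print("base",F)
d,f=down(s,-.004,.008,.004,F,fmax=8,lat=7,vel=.04)
if max(abs(f))<7: d,f=down(s,d,.024,.002,F,fmax=10,lat=8)
if max(abs(f))<8: d,f=down(s,d,.056,.004,F,fmax=9,lat=9,vel=.05)
if max(abs(f))<9: d,f=down(s,d,.064,.001,F,fmax=11,lat=10)
E
```

```text
base [ 0.2294523   0.39218622 -0.58466524]
d0.0 act0.11 [-0.  -0.1 -0.6] t45.52
d4.0 act4.14 [-0.  -0.4  0.3] t45.83
d8.0 act8.15 [-0.5 -0.6 -0.3] t46.12
d10.0 act10.01 [-0.6 -0.7  0.3] t46.42
d12.0 act12.05 [-0.1 -0.8  0.4] t46.73
d14.0 act14.09 [-0.5 -0.5 -0.6] t47.02
d16.0 act16.21 [-1.8 -0.1  0.2] t47.33
d18.0 act18.28 [-1.9 -0.1 -0.4] t47.62
d20.0 act20.19 [-4.1  0.3 -0.3] t47.92
d22.0 act22.14 [-3.4  0.7 -0.3] t48.23
d24.0 act24.20 [-3.8  0.6 -0.6] t48.52
d28.0 act28.32 [-4.   0.5 -1.7] t48.83
d32.0 act32.22 [-4.3 -0.  -0.6] t49.12
d36.0 act36.23 [-4.1  0.8 -1.2] t49.42
d40.0 act40.20 [-4.3  0.3 -0.3] t49.73
d44.0 act44.24 [-3.9  0.3 -1.6] t50.02
d48.0 act48.19 [-4.   0.3  0.1] t50.33
d52.0 act52.25 [-4.   0.4 -1.8] t50.62
d56.0 act56.21 [-4.4  0.7 -0.7] t50.92
d57.0 act56.99 [-4.8  0.1 -0.1] t51.23
d58.0 act58.06 [-4.6  0.8  0. ] t51.52
d59.0 act59.10 [-4.4  0.7 -1. ] t51.83
d60.0 act59.90 [-4.2  0.9  1.7] t52.12
d61.0 act60.27 [-6.1  0.3  9.8] t52.42
d62.0 act60.65 [-7.1  0.2 17.5] t52.73
STOP
```

```bash
python3 - <<'E'
from h import *
hand.move_gripper(.055); st("open")
o=get_obs(); p=o["position"]
bot.servo_line([*SOCK[1],p[2]+.05],velocity=.1); st("up50")
bot.servo_line([*SOCK[1],.34],velocity=.25)
bot.reach([.33,-.25,.34],Q); bot.dwell(.2); st("away")
pic("scene","e1",(170,340,120,260),4); c=pic("top","e2",(160,370,150,250),3)
c=np.load("pics/e2.npz")
E
```

```text
open t53.14 [0.4542 0.1346 0.1455] F [ 0.15 -0.48 -0.33] M [-0.    0.06 -0.03] w0.0547
up50 t53.79 [0.4536 0.1346 0.1952] F [ 0.44  0.13 -0.32] M [-0.04  0.03 -0.  ] w0.0549
away t56.22 [ 0.3305 -0.2495  0.34  ] F [ 0.06 -0.21  0.17] M [ 0.03 -0.04  0.  ] w0.0547
```

View pics/e1.png

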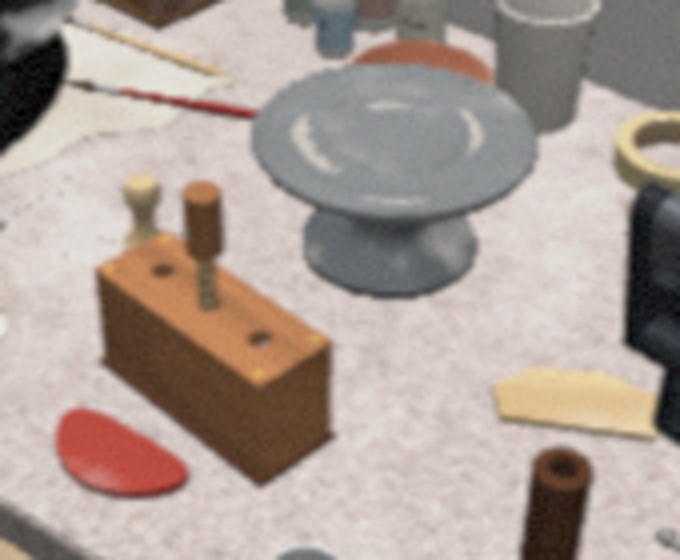

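View pics/e2.png

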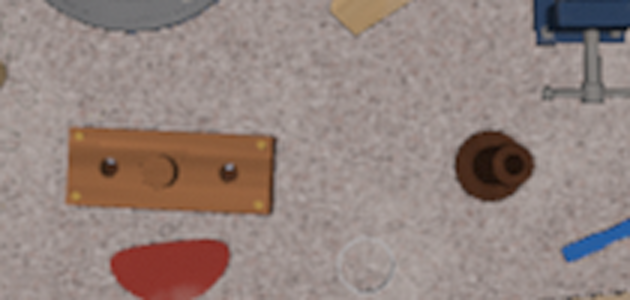

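```bash
python3 - <<'E'
from loc import *
S=dict(np.load("pics/e1.npz")); g=S["frame"].astype(int)
def proj(p):
    q=S["intrinsics"]@(S["view"][:3,:3]@np.array(p)+S["view"][:3,3]); return (q[:2]/q[2]).round(2)
for z in (.082,.122,.166): print(z,proj([.4538,.1346,z]))
# top rim extremes of the handle: column through the axis, and shaft/handle junction
for c in (219,220,221,222): print(c,[(r,*g[r,c]) for r in range(162,174)])
T=dict(np.load("pics/e2.npz")); T0=dict(np.load("top0.npz"))
d=cv2.absdiff(T["frame"],T0["frame"]).max(2); n,l,s,ce=cv2.connectedComponentsWithStats((d>45).astype(np.uint8))
print([(s[i].tolist()) for i in range(1,n) if s[i,4]>8])
E
```

```text
0.082 [221.95 195.05]
0.122 [221.32 182.06]
0.166 [220.58 166.85]
219 [(162, np.int64(213), np.int64(198), np.int64(195)), (163, np.int64(209), np.int64(198), np.int64(193)), (164, np.int64(208), np.int64(191), np.int64(184)), (165, np.int64(193), np.int64(156), np.int64(138)), (166, np.int64(180), np.int64(127), np.int64(91)), (167, np.int64(180), np.int64(124), np.int64(84)), (168, np.int64(178), np.int64(122), np.int64(81)), (169, np.int64(178), np.int64(122), np.int64(84)), (170, np.int64(146), np.int64(100), np.int64(67)), (171, np.int64(105), np.int64(71), np.int64(49)), (172, np.int64(90), np.int64(64), np.int64(47)), (173, np.int64(88), np.int64(63), np.int64(41))]
220 [(162, np.int64(216), np.int64(202), np.int64(195)), (163, np.int64(215), np.int64(202), np.int64(198)), (164, np.int64(214), np.int64(196), np.int64(187)), (165, np.int64(190), np.int64(152), np.int64(129)), (166, np.int64(182), np.int64(131), np.int64(94)), (167, np.int64(179), np.int64(123), np.int64(84)), (168, np.int64(179), np.int64(123), np.int64(83)), (169, np.int64(175), np.int64(122), np.int64(82)), (
[... 949 characters left out ...]
t64(202), np.int64(196)), (165, np.int64(196), np.int64(165), np.int64(147)), (166, np.int64(184), np.int64(133), np.int64(100)), (167, np.int64(184), np.int64(128), np.int64(88)), (168, np.int64(177), np.int64(121), np.int64(80)), (169, np.int64(172), np.int64(120), np.int64(81)), (170, np.int64(137), np.int64(97), np.int64(64)), (171, np.int64(98), np.int64(68), np.int64(44)), (172, np.int64(84), np.int64(59), np.int64(41)), (173, np.int64(87), np.int64(61), np.int64(39))]
[[329, 200, 11, 10, 82], [213, 203, 5, 7, 20], [421, 240, 91, 103, 5687], [505, 321, 7, 5, 30], [492, 336, 20, 19, 260], [447, 341, 43, 27, 705], [199, 361, 46, 23, 683], [493, 366, 18, 16, 179], [439, 369, 51, 15, 712]]
```

```bash
python3 - <<'E'
from workcell import hand_in, get_obs
print(get_obs()["time_s"]); print(hand_in())
E
```

```text
56.3167
the job is handed in; nothing more can be done
None
```

I gauged the three sockets from left to right and left the rod standing fully home in the middle one, which is the deepest. I let go of it, moved the arm clear and handed in at 56.3 s of the 67 s allowed.

| Socket | Depth at bottom | Shaft showing (below handle) | Rod showing in all |
|---|---|---|---|
| Left | about 32 mm | about 68 mm | about 112 mm |
| Middle | about 60 mm | about 40 mm | about 84 mm |
| Right | about 46 mm | about 54 mm | about 98 mm |

- **Bottoming:** each bottom showed as a sharp force rise, and I stopped at 15.6 to 17.8 N of axial force, with no more than about 7 N sideways at the wrist. The second descent in the middle socket bottomed at the same depth as the first, at 17.5 N.
- **Final position:** in the last scene picture the rod stands upright. Its handle top is within about 0.5 px of where a 60 mm depth puts it, and slightly lower rather than raised.
- **Rest of the scene:** comparing the top-camera pictures from before and after, the only changes over the work were the rod's old and new places. The other changes were in the area where the arm was parked. I did not measure each bystander separately.
- **What differed from the brief:** the wrist sensor showed almost no axial force at the catch. I only saw the sideways push there, about 4 N from 15 to 20 mm down. The readings were taken after each step had settled, so the brief catch and drag forces may have been missed.

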